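# Re-set the sliding stop leg of an assembly nest and squeeze its cam lever shut

### The arm

A 6-joint arm with a two-finger parallel gripper is mounted at the origin on the work surface. World frame = base frame: x ahead of the robot, y to its left, z up, the work surface at z = 0. Lengths are in m, angles in degrees, forces in N, time in s.
With the tool pointing down it reaches from about 0.325 to 0.775 m from the base axis. Payload 5.5 kg.
Tool frame: the origin (TCP) lies on the centre line of the jaws, within the pads' length; the fingertips stand 25 mm ahead of it and the grasp point (between the pads) lies 6 mm ahead of it (manip.nose_length is the distance from the TCP to the fingertips, in m); y points along the fingers, z is the direction in which the jaws open and shut, and the axes are right-handed (so a half turn about y gives the same grasp; the last joint's range is limited). The gripper opens to 88 mm and grips with 3 to 60 N. Pads are 20 mm wide; open, the fingers measure 115 mm over their backs; the gripper's body (75 mm by 178 mm) begins 61 mm behind the grasp point.
Start: joints at [73.47, 5.22, 70.514, -0, 104.267, -3.249], TCP at [0.138, 0.584, 0.248] pointing down, gripper open.
Joint ranges: [-164.24, 164.24], [-49.07, 125.15], [9.68, 141.18], [-86.29, 266.29], [3.28, 154.24], [-151.56, 151.56]. Speed limits (degrees/s): [147.25, 147.25, 172.46, 180, 180, 180].

### API

Orientations are given as a 3x3 rotation matrix whose columns are the frame's x, y, z axes.
In Python, from bench import get_obs, snapshot, manip gives the robot as it stands. The module is installed in compiled form; this text tells all that it offers.
- The arm moves only by the tool step_arm, never from a script. Its argument "deltas" is a list of rows, each a list of 3 entries, a list of its own where there are three numbers: the turn, a rotation vector about the tool's x, y, z each as a share of 90 degrees, from -1 to 1, then the shift along the tool's x, y, z each as a share of 30 mm, from -1 to 1, then the gripper command: -1 is fully open, 1 is shut, values between are in proportion. In form: [[[rx, ry, rz], [x, y, z], claw], ...]. A call has 1 to 8 rows; each row shifts and turns the commanded pose from where the row before left it, along the tool's axes as they then stand; what a row does not reach is not made up. A row lasts 1/10 s, in which the tool goes at most 50 mm and 8.59 degrees, less where a joint would pass 70% of its speed; a pose out of reach is approached as far as the arm can. A call with a number of a shift or a turn outside -1 to 1 is refused whole. A call with a gripper value outside its range is refused whole. The fingers move at their own pace and stop on an object; "grip_force" is the grip in N (left out, the last holds). Time passes only in rows, so rows that do not move let the fingers close. It gives the time, the measured TCP pose, the force and the opening at its end, in the units of the state.
- get_obs(): the state, without advancing time (a new reading comes with each control period).
- snapshot(name): name is "scene" or "top"; returns a dict with "pixels" (480x640x3 uint8, blue, green, red), "intrinsics" (3x3 intrinsics, pixels), "k1" (the pictures are not rectified: a ray, as slopes to the right and down, at radius r is drawn at 1 + k1 r^2 times it, then the intrinsics apply), "cam_to_world" (4x4, takes a point from camera to world coordinates). Camera axes: x right, y down, z forward; pixel columns grow to the right and rows downward; lengths in m; the calibration is good to about 2 mm. A picture is of the moment at which its call begins. There is no depth.
- manip.job_done(): hands the job in, once; it reports no verdict.
The state is a dict: "t": time; "joint_pos": joint angles; "qd": joint speeds; "joint_torque": joint torques, N m; "eef_pos": TCP position; "tool_rot": TCP orientation; "ft_force": force on the tool from outside, world axes, zero at the start; "torque": the same for the moment, N m; "gripper_width": finger opening in m.
Only numpy, scipy, OpenCV 4.12 (cv2) and the standard library are available. Lean on these libraries where they do the work, as an engineer would, in place of code of your own. Each camera call takes 0.05 s, during which the arm holds its last target. There are 200 camera calls.

### The job

The nest with the rail must be re-set for longer torches: swing the cam lever on its sliding stop leg open, draw the leg along the rail until its pointer is on the strip of tape across the scale, and hold it there against its return spring while you squeeze the lever shut. Finish while holding: the job ends with the stop leg and its shut lever still squeezed between the fingers and the pointer on the tape. Leave the other things on the bench where they are.

Things in the scene. Friction and masses are not known exactly. Their poses are not given: they have to be found in the camera images.
- nest: Adjustable assembly nest, fixed to the bench: printed base plate 100 x 350 x 10 mm with two half-round cradles (48 and 52 mm high) on its -y half and, on its +y half, an aluminium rail 24 mm wide whose top is 24 mm above the bench. Origin under the middle of the base plate, at bench height. Its y axis runs along the rail, from the cradles towards the free end; z is up; its x axis points across, to the side that carries the scale strip. The nearest cradle ends at y = -64 mm.
- leg (a joint): Travel of the sliding stop leg along the rail, in m: 0 = shortest (stop face at y = -22 mm of the nest), growing along the nest's +y to 0.105. With the lever open the leg slides freely but a return spring pulls it back towards 0 with 3 to 4.5 N; with the lever shut a brake shoe locks it. It starts locked, well short of the tape.
- stop_face (a point): Middle of the leg's stop face, 66 mm above the bench. The leg is a grey foot on the rail (46 mm wide, 60 mm along the rail behind the stop face, top at 38 mm) with an upright stop plate 40 mm wide and 12 mm thick, its top 86 mm above the bench. The stop face is the plate's side towards the cradles; the plate, the lever and the rest of the foot lie on its +y side.
- stop_plate: The upright stop plate of the leg, fixed to the leg and moving with it. Origin in the plane of the stop face, on the rail's centre line, at bench height; axes as the nest's. The plate fills y = 0 to 12 mm, z = 37 to 86 mm, x = -20 to 20 mm.
- leg_index (a point): Tip of the leg's thin steel pointer, which reaches out sideways over the scale strip, in the plane of the stop face (42 mm across from the rail's centre line, 12.5 mm above the bench).
- mark_line (a point): Middle line of the length mark, a strip of white tape 8 mm wide (along the rail) and 30 mm long laid across the scale strip; this point lies where the pointer's tip must stand, 42 mm from the rail's centre line. Axes as the nest's.
- cam_lever (a joint): Angle of the black cam lever behind the stop plate, in rad: 0 = shut (handle upright, parallel to the plate), 0.55 = fully open (leaning back along the nest's +y against its stop). It stays where it is put. The cam begins to bite at 0.30 and locks on the way to 0; once locked the leg can no longer be shifted. It takes about 2 N at the tip to open, 2 to 3 N to shut.
- lever_pivot (a point): Hinge pin of the cam lever: 22 mm behind the stop face (nest's +y), 47 mm above the bench; the pin runs across the rail.
- lever_tip (a point): Top of the lever's handle, on its centre line, 61 mm from the hinge pin. Shut, it stands 108 mm above the bench, 22 mm above the top of the stop plate. The handle is a straight bar 22 mm wide and 10 mm thick; shut, it fills 17 to 27 mm behind the stop face, open its top reaches 58 mm behind it.
- lever_handle: The handle bar of the cam lever, fixed to it and turning with it. Origin at the hinge pin; its z axis runs up the handle, its x axis along the pin. Squeezing stop plate and handle between two jaws that close equally shifts the leg by half the handle's travel, unless the hand follows.
- torch_center (a point): A finished black torch standing on its head, 51 mm wide at the head, 154 mm tall; the point is at half height. A bystander.
- screw_bin: Grey open bin with screws, 110 x 90 x 50 mm, on the bench. Origin under its middle. A bystander.
- screwdriver: Screwdriver with a black handle lying on the bench, 170 mm long. A bystander.

How it is judged:
By the outcome, as a careful person would: the job done as asked, in the order asked, and still so for the second after the job is handed in, while the arm keeps its last pose, push and grip.
It also fails if it takes over 67 s, if anything falls off the work surface, if the arm or the gripper's body presses on something with over 40 N, if the wrist force passes 120 N, or if a joint passes its speed limit or range.

## Working session

There is one attempt and no reset: what is moved stays moved. The work goes in short steps, Python scripts to look and compute and a tool call to move; the robot and the scene stay as the last step left them, time stands still between calls to the robot, and variables do not carry over. Pictures are saved under pics/ and viewed, on a budget of 10 in all, crops included, one or two more only if the job needs it, and the job is handed in when it is done.

Besides the shell and the picture viewer there is one more tool, called after ">>>" as a command line: name --argument value ..., lists and objects as JSON in quotes. step_arm: Moves the arm, as the interface text tells. Shift numbers are shares of 30 mm and turn numbers shares of 90 degrees, none past 1 either way. Its arguments: {"type":"object","properties":{"deltas":{"type":"array"},"grip_force":{"type":"number"}},"required":["deltas"]}

```bash
mkdir -p pics; cat > h.py <<'E'
import numpy as np, cv2
from bench import get_obs, snapshot, manip
def snap(name,fn):
    s=snapshot(name); cv2.imwrite('pics/'+fn+'.png',s['pixels']); np.savez('pics/'+fn+'.npz',K=s['intrinsics'],k1=s['k1'],T=s['cam_to_world']); return s
def load(fn):
    d=np.load('pics/'+fn+'.npz'); return d['K'],float(d['k1']),d['T']
def ray(fn,u,v):
    K,k1,T=load(fn)
    p=cv2.undistortPoints(np.array([[[u,v]]],float),K,np.array([k1,0,0,0.]))[0,0]
    return T[:3,3],T[:3,:3]@np.array([p[0],p[1],1])
def at(fn,u,v,z):
    o,d=ray(fn,u,v); return o+d*(z-o[2])/d[2]
def proj(fn,P):
    K,k1,T=load(fn); W=np.linalg.inv(T); 
    return cv2.projectPoints(np.atleast_2d(np.array(P,float)),cv2.Rodrigues(W[:3,:3])[0],W[:3,3],K,np.array([k1,0,0,0.]))[0][:,0]
E
python3 - <<'E'
from h import *
for n in('scene','top'):
    s=snap(n,n+'0'); print(n,s['intrinsics'].tolist(),s['k1'],s['cam_to_world'].round(3).tolist())
o=get_obs();print(o['eef_pos'],o['tool_rot'],o['gripper_width'],manip.nose_length)
E
```

```text
scene [[614.8298293832543, 0.0, 321.4882708673435], [0.0, 614.8298293832543, 237.96123625615087], [0.0, 0.0, 1.0]] -0.04508636266313545 [[-0.755, 0.485, -0.441, 1.004], [0.656, 0.552, -0.516, 0.624], [-0.007, -0.678, -0.735, 0.984], [0.0, 0.0, 0.0, 1.0]]
top [[470.30543171913604, 0.0, 316.56436307767916], [0.0, 470.30543171913604, 241.5114814896027], [0.0, 0.0, 1.0]] 0.03819085850273576 [[-0.019, -0.998, 0.065, 0.414], [-1.0, 0.017, -0.02, 0.015], [0.018, -0.065, -0.998, 1.197], [0.0, 0.0, 0.0, 1.0]]
[0.13776235 0.58373452 0.24661152] [[ 9.73252233e-01 -5.10396676e-04  2.29738615e-01]
 [-2.29739159e-01 -1.71348976e-03  9.73250730e-01]
 [-1.03089174e-04 -9.99998402e-01 -1.78491583e-03]] 0.08793494321249126 0.025
```

View pics/top0.png

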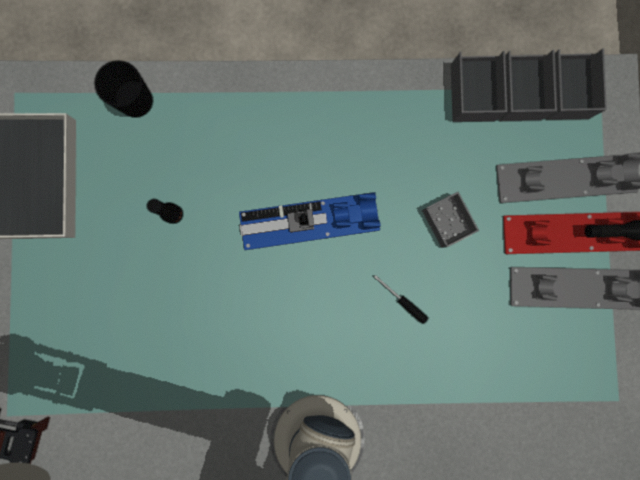

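View pics/scene0.png

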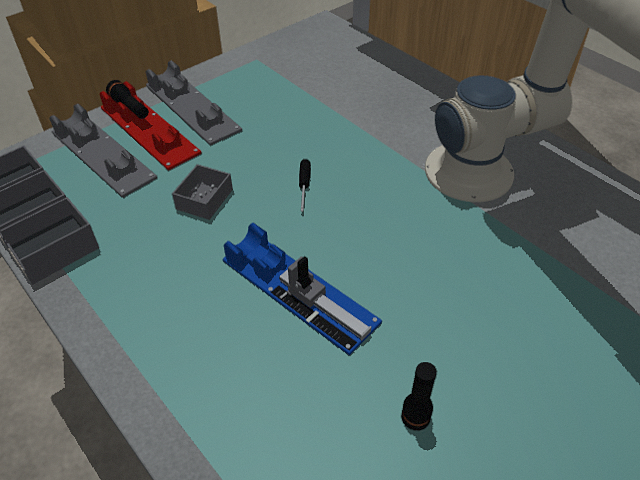

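The top view shows the nest with its corners at about (239,213), (378,193), (381,228) and (244,249). The cradles are to the right (world -y), the leg is at about (300,218), and a strip of tape is at about (281,210). The scene view shows the leg at (303,280) and two white strips, at about (282,296) and (312,318). Next I'll enlarge both.

```bash
python3 - <<'E'
from h import *
a=cv2.imread('pics/top0.png')[185:255,230:390]; cv2.imwrite('pics/c_top.png',cv2.resize(a,None,fx=5,fy=5,interpolation=cv2.INTER_CUBIC))
b=cv2.imread('pics/scene0.png')[220:360,215:390]; cv2.imwrite('pics/c_sc.png',cv2.resize(b,None,fx=4,fy=4,interpolation=cv2.INTER_CUBIC))
for fn,c in (('top0',[(239,213),(378,193),(381,228),(244,249)]),('scene0',[(223,258),(350,352),(381,322)])):
    for u,v in c: print(fn,at(fn,u,v,.010).round(4))
E
```

```text
top0 [0.5662 0.1869 0.01  ]
top0 [ 0.6118 -0.1669  0.01  ]
top0 [ 0.5221 -0.1721  0.01  ]
top0 [0.4749 0.1752 0.01  ]
scene0 [ 0.612  -0.1534  0.01  ]
scene0 [0.5673 0.1905 0.01  ]
scene0 [0.4773 0.1805 0.01  ]
```

View pics/c_sc.png

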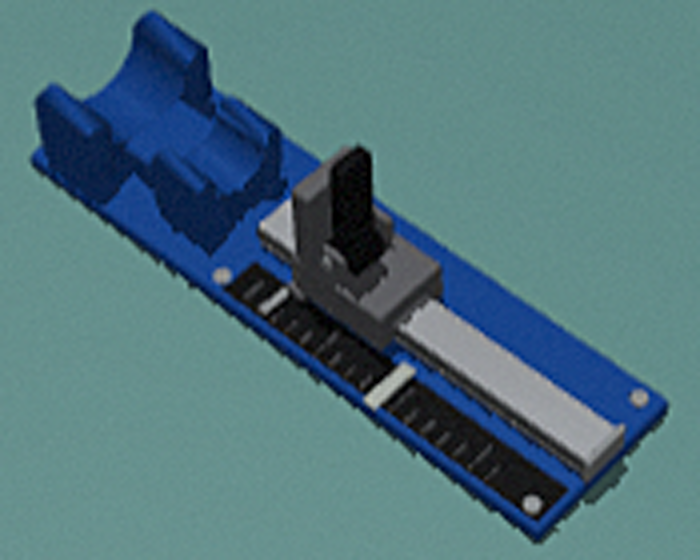

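View pics/c_top.png

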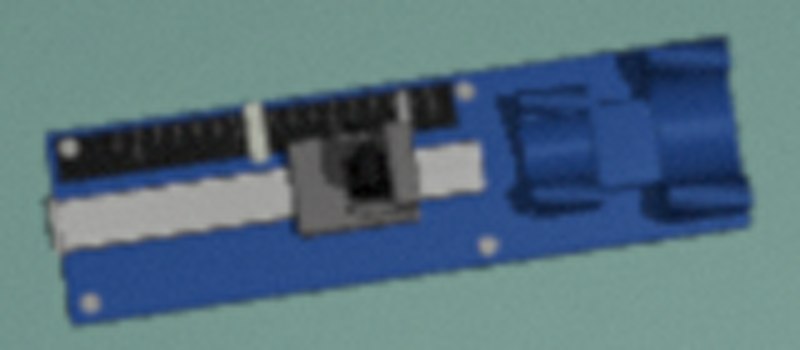

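The crops show the pointer tip at crop-scene (262,305) and crop-top (403,92). The white tape is centred at crop-scene (390,385) and crop-top (257,132). The lever is shut. I'll fit the nest pose, the mark and the leg travel using both views.

```bash
cat > fit.py <<'E'
from h import *
from scipy.optimize import least_squares
T=lambda u,v:((u+.5)/5+230-.5,(v+.5)/5+185-.5)
S=lambda u,v:((u+.5)/4+215-.5,(v+.5)/4+220-.5)
# fn, pixel, nest point (y may be 'm' or 'l')
obs=[('top0',T(50,132),(.05,.175,.01)),('top0',T(728,38),(.05,-.175,.01)),('top0',T(748,226),(-.05,-.175,.01)),('top0',T(72,323),(-.05,.175,.01)),
('scene0',S(35,155),(.05,-.175,.01)),('scene0',S(537,529),(.05,.175,.01)),('scene0',S(667,401),(-.05,.175,.01)),
('top0',T(257,132),(.035,'m',.0115)),('scene0',S(390,385),(.035,'m',.0115)),
('top0',T(403,92),(.042,'l',.0125)),('scene0',S(263,305),(.042,'l',.0125))]
def w(p,q):
    y={'m':p[3],'l':p[4]}.get(q[1],q[1]); c,s=np.cos(p[2]),np.sin(p[2])
    return [p[0]+c*q[0]-s*y,p[1]+s*q[0]+c*y,q[2]]
def res(p): return np.concatenate([proj(f,w(p,q))[0]-u for f,u,q in obs])
if __name__=='__main__':
    r=least_squares(res,[.544,.005,.13,.07,0.]);p=r.x
    print(p.round(4),np.degrees(p[2]),'travel',p[4]+.022,'mark travel',p[3]+.022); print(r.fun.reshape(-1,2).round(1).tolist())
    for n,q in (('leg',(0,'l',.066)),('mark',(0,'m',.066))): print(n,np.round(w(p,q),4))
    np.save('p.npy',p)
E
python3 fit.py
```

```text
[ 0.5428  0.0097  0.1228  0.0691 -0.0087] 7.036824796543474 travel 0.013258302996637097 mark travel 0.09108695142315784
[[-1.6, 0.2], [-0.8, 0.0], [1.1, 1.1], [-0.8, 1.1], [-2.3, -1.1], [-0.7, 0.9], [0.5, -0.5], [-0.7, 0.2], [-0.8, 0.1], [0.1, 1.2], [-0.4, 0.5]]
leg [0.5439 0.001  0.066 ]
mark [0.5343 0.0783 0.066 ]
```

The fit holds to about 2 px, with leg travel 13 mm, mark travel 91 mm and yaw 7.0°. I'll turn the jaws along the rail and travel high to a point above the lever.

>>> step_arm --deltas '[[[0,-0.075,0],[0,0,0],-1],[[0,-0.075,0],[0,0,0],-1],[[0,-0.075,0],[0,0,0],-1],[[0,0,0],[0.2,0,-0.35],-1],[[0,0,0],[0.4,0,-0.7],-1],[[0,0,0],[0.46,0,-0.8],-1],[[0,0,0],[0.46,0,-0.8],-1],[[0,0,0],[0.46,0,-0.8],-1]]'

```text
t: 0.9
eef_pos: [0.2102, 0.4868, 0.2473]
tool_rot: [[0.993, -0.0, -0.118], [0.118, -0.001, 0.993], [-0.0, -1.0, -0.001]]
ft_force: [0.6, -0.2, 0.2]
gripper_width: 0.0879
```

>>> step_arm --deltas '[[[0,0,0],[0.46,0,-0.8],-1],[[0,0,0],[0.46,0,-0.8],-1],[[0,0,0],[0.46,0,-0.8],-1],[[0,0,0],[0.46,0,-0.8],-1],[[0,0,0],[0.46,0,-0.8],-1],[[0,0,0],[0.46,0,-0.8],-1],[[0,0,0],[0.46,0,-0.8],-1],[[0,0,0],[0.46,0,-0.8],-1]]'

```text
t: 1.7
eef_pos: [0.3427, 0.3095, 0.2474]
tool_rot: [[0.993, 0.0, -0.117], [0.117, -0.0, 0.993], [-0.0, -1.0, -0.0]]
ft_force: [-0.2, 0.2, 1.0]
gripper_width: 0.0877
```

>>> step_arm --deltas '[[[0,0,0],[0.46,0,-0.8],-1],[[0,0,0],[0.46,0,-0.8],-1],[[0,0,0],[0.46,0,-0.8],-1],[[0,0,0],[0.46,0,-0.8],-1],[[0,0,0],[0.46,0,-0.8],-1],[[0,0,0],[0.46,0,-0.8],-1],[[0,0,0],[0.4,0,-0.6],-1],[[0,0,0],[0,0,0],-1]]'

```text
t: 2.5
eef_pos: [0.4567, 0.1595, 0.247]
tool_rot: [[0.993, -0.001, -0.115], [0.115, -0.001, 0.993], [-0.001, -1.0, -0.001]]
ft_force: [-0.4, 1.2, -0.2]
gripper_width: 0.088
```

```bash
cat > st.py <<'E'
from h import *
from fit import w
p=np.load('p.npy'); o=get_obs(); e=o['eef_pos']; c,s=np.cos(p[2]),np.sin(p[2])
d=e[:2]-p[:2]; f=o['ft_force']
print('t',round(o['t'],2),'TCP nest mm',round(1e3*(c*d[0]+s*d[1]),1),round(1e3*(-s*d[0]+c*d[1]),1),'z',round(1e3*e[2],1),'jaw yaw',np.degrees(np.arctan2(-o['tool_rot'][0,2],o['tool_rot'][1,2])).round(2),'w',round(1e3*o['gripper_width'],1),'F nest',(c*f[0]+s*f[1]).round(1),(-s*f[0]+c*f[1]).round(1),f[2].round(1))
E
python3 st.py
```

```text
t 2.5 TCP nest mm -67.0 159.2 z 247.0 jaw yaw 6.59 w 88.0 F nest -0.2 1.2 -0.2
```

>>> step_arm --deltas '[[[0,-0.005,0],[0.4,0,-0.7],-1],[[0,0,0],[0.4,0,-0.7],-1],[[0,0,0],[0.4,0,-0.7],-1],[[0,0,0],[0.4,0,-0.7],-1],[[0,0,0],[0.4,0.6,-0.7],-1],[[0,0,0],[0.23,0.9,-0.4],-1],[[0,0,0],[0,0.9,0],-1],[[0,0,0],[0,0.6,0],-1]]'

```text
t: 3.3
eef_pos: [0.5361, 0.0545, 0.1551]
tool_rot: [[0.992, -0.003, -0.126], [0.126, 0.0, 0.992], [-0.003, -1.0, 0.001]]
ft_force: [0.3, -0.7, 0.8]
gripper_width: 0.0878
```

>>> step_arm --deltas '[[[0,0,0],[0,0,0],-1],[[0,0,0],[0,0,0],-1]]'

```text
t: 3.5
eef_pos: [0.5369, 0.0549, 0.1581]
tool_rot: [[0.992, -0.0, -0.128], [0.128, 0.0, 0.992], [-0.0, -1.0, 0.0]]
ft_force: [0.4, 0.4, 0.3]
gripper_width: 0.0881
```

```bash
python3 st.py; python3 -c "
from h import *
s=snap('scene','s1');a=s['pixels'][130:350,200:440];cv2.imwrite('pics/s1c.png',cv2.resize(a,None,fx=2.7,fy=2.7,interpolation=cv2.INTER_CUBIC))"
```

```text
t 3.5 TCP nest mm -0.3 45.6 z 158.1 jaw yaw 7.38 w 88.1 F nest 0.4 0.4 0.3
```

View pics/s1c.png

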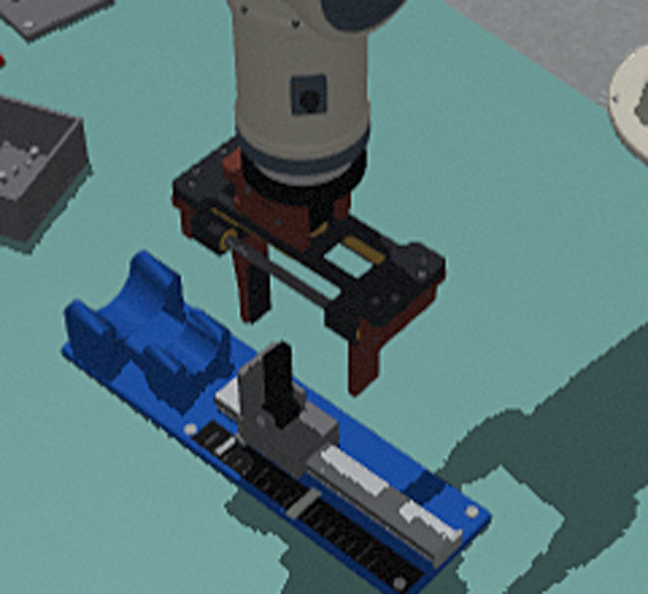

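The fingers straddle the lever above the rail as planned. I'll descend beside the handle, with the tips about 6 mm over the plate top.

>>> step_arm --deltas '[[[0,0.002,0],[0,0.3,-0.07],-1],[[0,0,0],[0,0.4,0],-1],[[0,0,0],[0,0.4,0],-1],[[0,0,0],[0,0.27,0],-1],[[0,0,0],[0,0,0],-1]]'

```text
t: 4.05
eef_pos: [0.5365, 0.0523, 0.1142]
tool_rot: [[0.992, -0.004, -0.126], [0.126, -0.0, 0.992], [-0.004, -1.0, 0.0]]
ft_force: [-0.4, 0.2, 0.8]
gripper_width: 0.0878
```

```bash
python3 st.py
```

```text
t 4.05 TCP nest mm -1.0 43.1 z 114.2 jaw yaw 7.24 w 87.8 F nest -0.4 0.2 0.8
```

>>> step_arm --deltas '[[[0,0,0],[0,-0.07,0.2],-1],[[0,0,0],[0,0,0.15],-1],[[0,0,0],[0,0,0.15],-1],[[0,0,0],[0,0,0.15],-1],[[0,0,0],[0,0,0.15],-1],[[0,0,0],[0,0,0.15],-1],[[0,0,0],[0,0,0.1],-1]]'

```text
t: 4.75
eef_pos: [0.5334, 0.084, 0.1184]
tool_rot: [[0.992, -0.001, -0.126], [0.126, -0.0, 0.992], [-0.001, -1.0, -0.0]]
ft_force: [0.7, -2.1, -0.5]
gripper_width: 0.0877
```

```bash
python3 st.py
```

```text
t 4.75 TCP nest mm -0.2 74.9 z 118.4 jaw yaw 7.25 w 87.7 F nest 0.4 -2.2 -0.5
```

>>> step_arm --deltas '[[[0,0,0],[0,0,0.1],-1],[[0,0,0],[0,0,0.1],-1],[[0,0,0],[0,0,0.1],-1],[[0,0,0],[0,0,0],-1]]'

```text
t: 5.15
eef_pos: [0.5323, 0.0928, 0.1186]
tool_rot: [[0.992, -0.0, -0.126], [0.126, 0.0, 0.992], [-0.0, -1.0, 0.0]]
ft_force: [0.1, -2.6, -0.8]
gripper_width: 0.0881
```

```bash
python3 st.py; python3 -c "
from h import *
s=snap('scene','s2');a=s['pixels'][170:350,220:440];cv2.imwrite('pics/s2c.png',cv2.resize(a,None,fx=3.2,fy=3.2,interpolation=cv2.INTER_CUBIC))"
```

```text
t 5.15 TCP nest mm -0.2 83.8 z 118.6 jaw yaw 7.25 w 88.1 F nest -0.2 -2.6 -0.8
```

View pics/s2c.png

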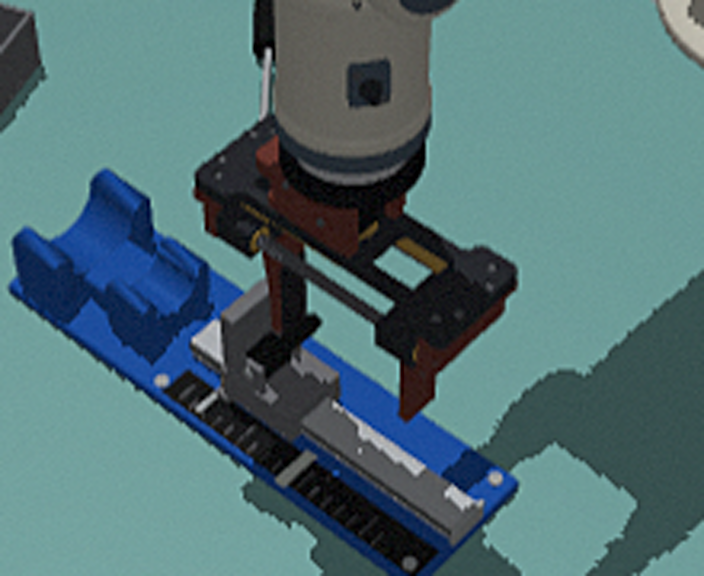

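The lever now leans well back, with its tip at about (310,325). I'll push a few mm more so that it meets its stop, then go back over the plate.

>>> step_arm --deltas '[[[0,0,0],[0,0,0.1],-1],[[0,0,0],[0,0,0.1],-1],[[0,0,0],[0,0,0.1],-1],[[0,0,0],[0,0,0.1],-1],[[0,0,0],[0,0,0],-1]]'

```text
t: 5.7
eef_pos: [0.5308, 0.105, 0.1186]
tool_rot: [[0.992, -0.0, -0.127], [0.127, 0.0, 0.992], [-0.0, -1.0, 0.0]]
ft_force: [-0.5, -2.2, 0.1]
gripper_width: 0.0875
```

```bash
python3 st.py
```

```text
t 5.7 TCP nest mm -0.2 96.1 z 118.6 jaw yaw 7.27 w 87.5 F nest -0.8 -2.1 0.1
```

>>> step_arm --deltas '[[[0,0,0],[0,-0.1,-0.2],-1],[[0,0,0],[0,0,-0.5],-1],[[0,0,0],[0,0,-0.6],-1],[[0,0,0],[0,0,-0.6],-1],[[0,0,0],[0,0,-0.5],-1],[[0,0,0],[0,0,-0.26],-1],[[0,0,0],[0,0,0],-1]]'

```text
t: 6.4
eef_pos: [0.5412, 0.0242, 0.1217]
tool_rot: [[0.992, 0.0, -0.124], [0.124, 0.0, 0.992], [0.0, -1.0, 0.0]]
ft_force: [0.0, 0.5, -0.7]
gripper_width: 0.0878
```

```bash
python3 st.py; python3 -c "
from h import *
s=snap('scene','s3');a=s['pixels'][170:350,220:440];cv2.imwrite('pics/s3c.png',cv2.resize(a,None,fx=3.2,fy=3.2,interpolation=cv2.INTER_CUBIC))"
```

```text
t 6.4 TCP nest mm 0.2 14.6 z 121.7 jaw yaw 7.14 w 87.8 F nest 0.1 0.5 -0.7
```

View pics/s3c.png

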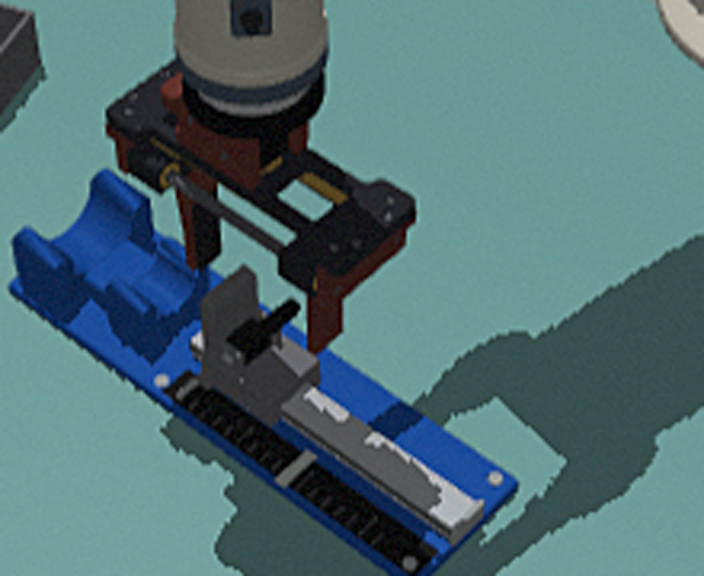

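The spring has drawn the leg back to 0 and the lever is leaning open, with the -y finger clear on the cradle side of the plate. I'll descend now and push the leg along.

>>> step_arm --deltas '[[[0,0,0],[0,0.3,0],-1],[[0,0,0],[0,0.4,0],-1],[[0,0,0],[0,0.4,0],-1],[[0,0,0],[0,0.18,0],-1],[[0,0,0],[0,0,0.1],-1],[[0,0,0],[0,0,0.1],-1],[[0,0,0],[0,0,0.1],-1],[[0,0,0],[0,0,0],-1]]'

```text
t: 7.25
eef_pos: [0.5399, 0.0342, 0.0834]
tool_rot: [[0.992, 0.0, -0.126], [0.126, -0.001, 0.992], [0.0, -1.0, -0.001]]
ft_force: [0.3, -2.5, -0.9]
gripper_width: 0.0879
```

```bash
python3 st.py
```

```text
t 7.25 TCP nest mm 0.2 24.7 z 83.4 jaw yaw 7.25 w 87.9 F nest 0.0 -2.5 -0.9
```

>>> step_arm --deltas '[[[0,0,0],[0,0,0.2],-1],[[0,0,0],[0,0,0.35],-1],[[0,0,0],[0,0,0.45],-1],[[0,0,0],[0,0,0.45],-1],[[0,0,0],[0,0,0.45],-1],[[0,0,0],[0,0,0.45],-1],[[0,0,0],[0,0,0.3],-1],[[0,0,0],[0,0,0.2],-1]]'

```text
t: 8.05
eef_pos: [0.529, 0.1192, 0.0834]
tool_rot: [[0.992, 0.0, -0.126], [0.126, -0.001, 0.992], [-0.0, -1.0, -0.001]]
ft_force: [-0.5, -5.6, -1.2]
gripper_width: 0.0881
```

>>> step_arm --deltas '[[[0,0,0],[0,0,0],-1],[[0,0,0],[0,0,0],-1]]'

```text
t: 8.25
eef_pos: [0.529, 0.119, 0.0834]
tool_rot: [[0.992, -0.0, -0.126], [0.126, -0.0, 0.992], [-0.0, -1.0, -0.0]]
ft_force: [-1.2, -3.8, -0.2]
gripper_width: 0.0878
```

```bash
python3 st.py; python3 -c "
from h import *
s=snap('scene','s4');a=s['pixels'][240:360,240:400];b=cv2.resize(a,None,fx=5,fy=5,interpolation=cv2.INTER_CUBIC);cv2.imwrite('pics/s4c.png',b)"
```

```text
t 8.25 TCP nest mm -0.3 110.2 z 83.4 jaw yaw 7.25 w 87.8 F nest -1.7 -3.7 -0.2
```

View pics/s4c.png

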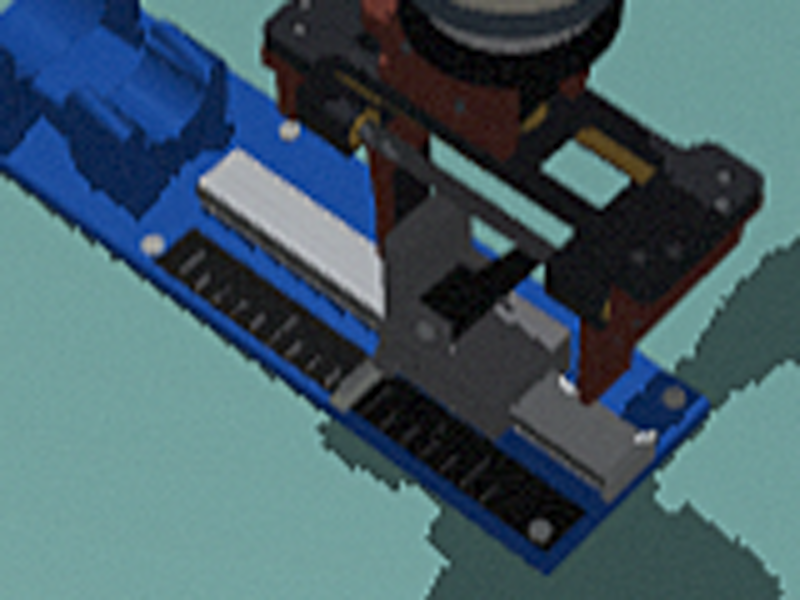

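The leg has reached the tape, at about (355,385) in this view, but shadow hides the pointer. I'll make a contrast-stretched close-up with the expected pointer and tape outlines printed.

```bash
python3 - <<'E'
from h import *
from fit import w
p=np.load('p.npy')
def crop(fn,c,n=14):
    a=cv2.imread(f'pics/{fn}.png')[c[1]-n:c[1]+n,c[0]-n:c[0]+n].astype(float)
    a=np.clip((a-a.min())/(np.percentile(a,99)-a.min())*255,0,255).astype(np.uint8)
    return cv2.resize(a,(390,390),interpolation=cv2.INTER_NEAREST)
snap('top','t4')
cv2.imwrite('pics/e4.png',np.hstack([crop('s4',(312,316)),crop('t4',(282,212))]))
for s in (.0651,.0691,.0731):
    print(s,*[(np.round((proj(fn,w(p,(x,s,.0115)))[0]-np.array(c)+14.5)*390/28)).tolist() for fn,c in (('s4',(312,316)),('t4',(282,212))) for x in (.02,.042,.05)])
E
```

```text
0.0651 [245.0, 120.0] [137.0, 216.0] [98.0, 252.0] [211.0, 269.0] [195.0, 149.0] [189.0, 106.0]
0.0691 [266.0, 135.0] [158.0, 232.0] [119.0, 268.0] [189.0, 272.0] [173.0, 152.0] [167.0, 109.0]
0.0731 [287.0, 151.0] [180.0, 248.0] [140.0, 284.0] [168.0, 275.0] [151.0, 155.0] [145.0, 112.0]
```

View pics/e4.png

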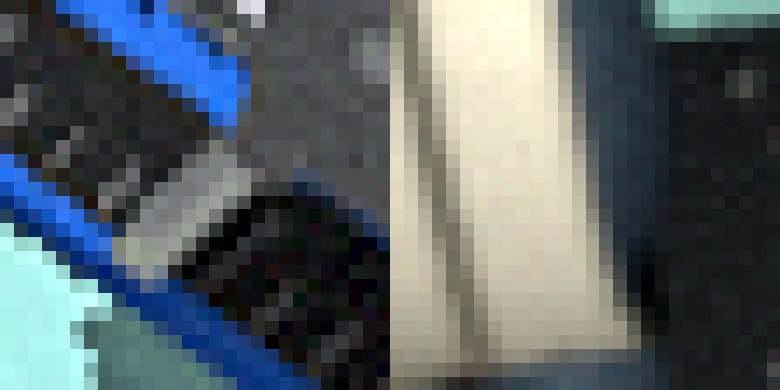

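```bash
python3 - <<'E'
from h import *
from fit import w
p=np.load('p.npy')
ys=np.arange(.060,.0785,.001)
def prof(fn,xs,yy,g=None):
    im=cv2.imread(f'pics/{fn}.png',0).astype(np.float32)
    q=np.array([[proj(fn,w(p,(x,y,.0118)))[0] for y in yy] for x in xs],np.float32)
    return cv2.remap(im,q[...,0],q[...,1],cv2.INTER_LINEAR).mean(0).round().astype(int)
print((ys*1e3).round().astype(int))
for fn in('scene0','s3','s4'):
    print(fn,'in ',prof(fn,np.arange(.028,.041,.002),ys)); print(fn,'out',prof(fn,np.arange(.0445,.048,.001),ys))
y0=ys-.0691-.022
print('pointer at 0, s3, y from -31',prof('s3',np.arange(.028,.041,.002),np.arange(-.031,-.012,.001)))
print('pointer s0, y from -18',prof('scene0',np.arange(.028,.041,.002),np.arange(-.018,.001,.001)))
E
```

```text
[60 61 62 63 64 65 66 67 68 69 70 71 72 73 74 75 76 77 78]
scene0 in  [ 32  26  19  12  18  60 115 154 170 174 174 175 168 144 101  54  22  12
  22]
scene0 out [ 41  43  39  33  37  69 124 162 176 180 178 174 173 157 119  72  43  34
  35]
s3 in  [ 18  13   9   6  10  32  64  87  97 100 100 101  97  83  59  31  13   8
  12]
s3 out [ 21  22  20  17  17  35  68  91  99 102 101  99  99  92  74  47  25  14
  14]
s4 in  [38 33 28 33 51 69 79 81 82 87 93 98 96 83 60 32 13  6 11]
s4 out [ 45  50  47  40  38  50  73  91  99 100  99  98  99  91  72  46  26  18
  20]
pointer at 0, s3, y from -31 [34 24 20 20 21 30 46 66 79 86 83 71 50 30 15  9  9  9 12]
pointer s0, y from -18 [ 36  26  20  19  18  17  24  48  85 122 144 146 128  91  50  20  14  21
  25]
```

From the scene-camera profiles, the tape centre is at y ≈ 69.9 mm. The pointer is at ≈ 67.2 mm, and its zero reads -22 as it should. I'll move +2.5 mm, then close in steps while the hand follows in -y.

>>> step_arm --deltas '[[[0,0,0],[0,0,0.09],-1],[[0,0,0],[0,0,0],-1],[[0,0,0],[0,0,-0.067],-0.91],[[0,0,0],[0,0,-0.067],-0.82],[[0,0,0],[0,0,-0.067],-0.73],[[0,0,0],[0,0,-0.067],-0.64],[[0,0,0],[0,0,0],-0.64]]' --grip_force 25

```text
t: 9.05
eef_pos: [0.5299, 0.1132, 0.0834]
tool_rot: [[0.992, 0.0, -0.126], [0.126, -0.0, 0.992], [0.0, -1.0, -0.0]]
ft_force: [-3.0, -5.2, 2.2]
gripper_width: 0.0719
```

```bash
python3 st.py
```

```text
t 9.05 TCP nest mm -0.1 104.3 z 83.4 jaw yaw 7.21 w 71.9 F nest -3.6 -4.8 2.2
```

>>> step_arm --deltas '[[[0,0,0],[0,0,-0.05],-0.55],[[0,0,0],[0,0,-0.067],-0.46],[[0,0,0],[0,0,-0.067],-0.37],[[0,0,0],[0,0,-0.067],-0.28],[[0,0,0],[0,0,0],-0.28]]'

```text
t: 9.55
eef_pos: [0.5308, 0.1058, 0.0834]
tool_rot: [[0.992, 0.0, -0.126], [0.126, -0.0, 0.992], [0.0, -1.0, -0.0]]
ft_force: [-2.5, -5.4, 1.5]
gripper_width: 0.0563
```

```bash
python3 st.py; python3 - <<'E'
from h import *
s=snap('scene','s5');a=s['pixels'][230:350,260:400];cv2.imwrite('pics/s5c.png',cv2.resize(a,None,fx=5,fy=5,interpolation=cv2.INTER_CUBIC))
from fit import w
p=np.load('p.npy')
ys=np.arange(.060,.0785,.001)
im=cv2.imread('pics/s5.png',0).astype(np.float32)
for xs in (np.arange(.028,.041,.002),np.arange(.0445,.048,.001)):
    q=np.array([[proj('s5',w(p,(x,y,.0118)))[0] for y in ys] for x in xs],np.float32)
    print(cv2.remap(im,q[...,0],q[...,1],cv2.INTER_LINEAR).mean(0).round().astype(int))
E
```

```text
t 9.55 TCP nest mm -0.1 96.9 z 83.4 jaw yaw 7.22 w 56.3 F nest -3.2 -5.1 1.5
[17 15 10  6  9 30 58 75 82 83 84 89 91 82 60 32 12  4 10]
[ 23  26  25  22  23  39  70  92 100 102  99  97  98  92  72  47  28  19
  18]
```

View pics/s5c.png

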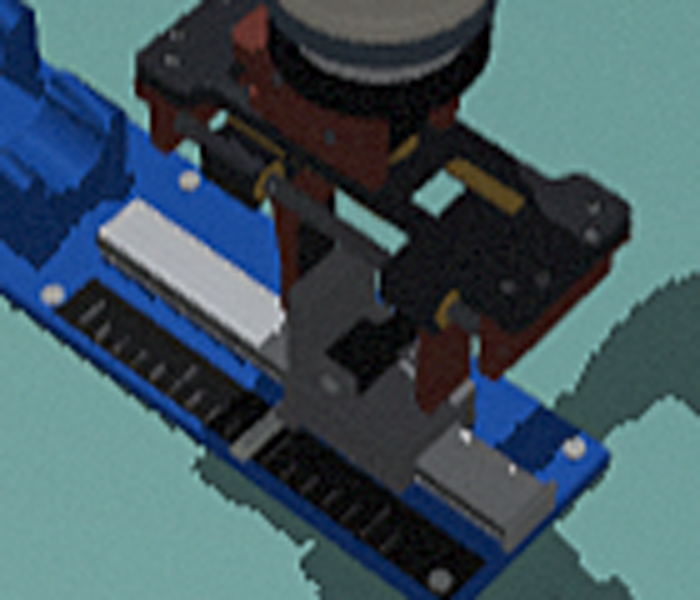

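The fingers now touch the handle's back and the pointer covers the middle of the tape, at about 68.9 mm against 69.9 mm. I'll add 0.8 mm and keep closing until just before the cam bites.

>>> step_arm --deltas '[[[0,0,0],[0,0,0.027],-0.28],[[0,0,0],[0,0,-0.067],-0.19],[[0,0,0],[0,0,-0.067],-0.1],[[0,0,0],[0,0,-0.033],-0.055],[[0,0,0],[0,0,0],-0.055]]'

```text
t: 10.1
eef_pos: [0.5314, 0.1017, 0.0834]
tool_rot: [[0.992, 0.0, -0.126], [0.126, -0.0, 0.992], [0.0, -1.0, -0.0]]
ft_force: [-1.6, -4.9, 2.6]
gripper_width: 0.0467
```

```bash
python3 st.py
```

```text
t 10.1 TCP nest mm -0.1 92.7 z 83.4 jaw yaw 7.22 w 46.7 F nest -2.2 -4.7 2.6
```

>>> step_arm --deltas '[[[0,0,0],[0,0,-0.06],0.036],[[0,0,0],[0,0,-0.067],0.127],[[0,0,0],[0,0,-0.067],0.218],[[0,0,0],[0,0,0],0.218]]'

```text
t: 10.5
eef_pos: [0.5321, 0.096, 0.0834]
tool_rot: [[0.992, 0.0, -0.126], [0.126, -0.0, 0.992], [0.0, -1.0, -0.0]]
ft_force: [-1.8, -5.9, 2.5]
gripper_width: 0.0346
```

```bash
python3 st.py
```

```text
t 10.5 TCP nest mm 0.0 86.9 z 83.4 jaw yaw 7.22 w 34.6 F nest -2.5 -5.6 2.5
```

>>> step_arm --deltas '[[[0,0,0],[0,0,-0.063],0.305],[[0,0,0],[0,0,-0.063],0.39],[[0,0,0],[0,0,0],0.42],[[0,0,0],[0,0,0],0.45],[[0,0,0],[0,0,0],0.6],[[0,0,0],[0,0,0],0.6]]'

```text
t: 11.1
eef_pos: [0.5326, 0.0922, 0.0834]
tool_rot: [[0.992, 0.0, -0.126], [0.126, -0.001, 0.992], [0.0, -1.0, -0.001]]
ft_force: [0.1, -6.2, 3.4]
gripper_width: 0.0267
```

```bash
python3 st.py;  python3 - <<'E'
from h import *
s=snap('scene','s6');a=s['pixels'][230:350,260:400];cv2.imwrite('pics/s6c.png',cv2.resize(a,None,fx=5,fy=5,interpolation=cv2.INTER_CUBIC))
from fit import w
p=np.load('p.npy')
ys=np.arange(.060,.0785,.001)
im=cv2.imread('pics/s6.png',0).astype(np.float32)
for xs in (np.arange(.028,.041,.002),np.arange(.0445,.048,.001)):
    q=np.array([[proj('s6',w(p,(x,y,.0118)))[0] for y in ys] for x in xs],np.float32)
    print(cv2.remap(im,q[...,0],q[...,1],cv2.INTER_LINEAR).mean(0).round().astype(int))
E
```

```text
t 11.1 TCP nest mm 0.0 83.1 z 83.4 jaw yaw 7.22 w 26.7 F nest -0.6 -6.2 3.4
[ 16  13  10   6   9  32  62  87 117 147 157 144 117  91  64  40  24  19
  24]
[ 21  22  20  16  18  36  70  94 102 102 100  99  98  90  72  48  27  13
  12]
```

View pics/s6c.png

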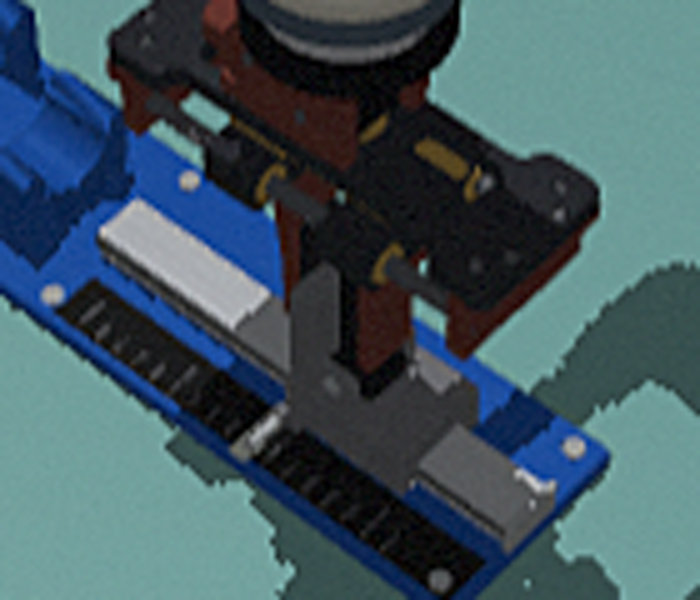

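The lever is shut (opening 26.7 mm, against 27 mm nominal). The pointer, now lit at about (262,430), peaks at y ≈ 70.0 mm with the tape centre at 69.9 mm. I'll let it settle for a moment, then hand in.

>>> step_arm --deltas '[[[0,0,0],[0,0,0],0.6],[[0,0,0],[0,0,0],0.6],[[0,0,0],[0,0,0],0.6]]'

```text
t: 11.45
eef_pos: [0.5326, 0.0922, 0.0834]
tool_rot: [[0.992, 0.0, -0.126], [0.126, -0.0, 0.992], [0.0, -1.0, -0.001]]
ft_force: [-2.0, -6.3, 2.5]
gripper_width: 0.0268
```

```bash
python3 st.py; python3 -c "
from bench import manip; print(manip.job_done())"
```

```text
t 11.45 TCP nest mm 0.0 83.1 z 83.4 jaw yaw 7.22 w 26.8 F nest -2.8 -6.0 2.5
the job is handed in; nothing more can be done
None
```

The stop leg is re-set on the tape with its lever shut, and I handed the job in at 11.45 s with the leg still squeezed between the fingers at 25 N. I swung the lever open with one finger and pushed the leg along the rail from its stop face. The hand then moved back as the jaws closed the lever, so the pointer stayed put.

- **Pointer:** in the last picture it reads about 70.0 mm along the nest, against 69.9 mm for the tape's middle. My first fit from both cameras put the tape at 69.1 mm, so the two readings differ by about 0.8 mm; both are well inside the 8 mm tape.
- **Lever:** the jaw opening is steady at 26.8 mm, which matches the 27 mm expected for plate and shut handle.
- **Forces:** the highest wrist force I read was about 7 N. It stood at about 7 N at hand-in, somewhat above the spring's 3 to 4.5 N.
- **Top camera:** the gripper blocked its view of the tape, so the final pointer reading comes from the scene camera alone.
- **Bystanders:** nothing else was touched on the way, but I took no separate last picture of the torch, bin and screwdriver.

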